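# Gauge the chuck plates and eject the thick one

## Robot

A 6-joint arm with a two-finger parallel gripper is mounted at the origin on the work surface. World frame = base frame: x ahead of the robot, y to its left, z up, the work surface at z = 0. Lengths are in m, angles in rad, forces in N, time in s.
With the tool pointing down it reaches from about 0.35 to 0.975 m from the base axis. Payload 4.9 kg.
Tool frame: the origin (TCP) lies midway between the tips of the shut fingers; the grasp point (between the pads) lies manip.grip_depth behind it (manip.grip_depth is the distance from the TCP to the grasp point, in m); z points along the fingers, x is the direction in which the jaws open and shut, and the axes are right-handed (so a half turn about z gives the same grasp; the last joint's range is limited). The gripper opens to 85 mm and grips with 20 to 120 N. Pads are 22 mm wide; open, the fingers measure 114 mm over their backs; the gripper's body (76 mm by 85 mm) begins 54 mm behind the grasp point. The pads swing forward as they close: fully open they stand 13 mm farther back than shut.
Start: joints at [1.215, 0.053, 1.613, -0, 1.476, -0.119], TCP at [0.147, 0.608, 0.231] pointing down, gripper open.
Joint ranges: [-3.01, 3.01], [-1.01, 2.22], [0.06, 2.58], [-1.02, 4.17], [0.09, 2.62], [-3.14, 3.14]. Speed limits (rad/s): [2.57, 2.57, 3.14, 3.14, 3.14, 3.14].

## Interface

Orientations are given as a unit quaternion [w, x, y, z].
In Python, from plant import state, grab_frame, ticket, manip gives the robot as it stands.
- The arm moves only by the tool carry_out, never from a script. Its argument "moves" is a list that holds one entry, the list of rows, each a list of 7 numbers: the turn, a rotation vector about the tool's x, y, z each as a share of 5 degrees, from -1 to 1, then the shift along the tool's x, y, z each as a share of 0.04 m, from -1 to 1, then the gripper command: -1 is shut, 1 is fully open, values between are in proportion. A call has 1 to 8 rows; each row shifts and turns the commanded pose from where the row before left it, along the tool's axes as they then stand; what a row does not reach is not made up. A row lasts 1/12 s, in which the tool goes at most 41.7 mm and 7.16 degrees, less where a joint would pass 70% of its speed; a pose out of reach is approached as far as the arm can. A call with a number of a shift or a turn outside -1 to 1 is refused whole. A call with a gripper value outside its range is refused whole. The fingers move at their own pace and stop on an object; the grip force is fixed at half the most. Time passes only in rows, so rows that do not move let the fingers close. It gives the time, the measured TCP pose, the force and the opening at its end, in the units of the state.
- state(): the state, without advancing time (a new reading comes with each control period).
- grab_frame(name): name is "scene" or "top" or "wrist"; returns a dict with "frame" (480x640x3 uint8, red, green, blue), "z_map" (480x640 float32, m along the optical axis (not along the pixel's ray), 0 where there is no reading), "K" (3x3 intrinsics, pixels), "world_from_camera" (4x4, takes a point from camera to world coordinates); the wrist camera has in their place "hand_eye" (4x4, takes a point from camera to tool coordinates, whose origin is the TCP and whose axes are the tool frame's). Camera axes: x right, y down, z forward; pixel columns grow to the right and rows downward; lengths in m; the calibration is good to about 2 mm. A picture is of the moment at which its call begins: read the wrist's pose just before it.
- ticket.job_done(): hands the job in, once; it reports no verdict.
The state is a dict: "time": time; "joint_pos": joint angles; "joint_vel": joint speeds; "joint_efforts": joint torques, N m; "tool_pos": TCP position; "tool_rot": TCP orientation; "contact_force": force on the tool from outside, world axes, zero at the start; "ft_torque": the same for the moment, N m; "gripper_width": opening from 0.0 (shut) to 1.0 (fully open).
Only numpy, scipy, OpenCV 4.12 (cv2) and the standard library are available. Lean on these libraries where they do the work, as an engineer would, in place of code of your own. Each camera call takes 0.05 s, during which the arm holds its last target.

## Task

Of the three chuck plates lying before the thickness gauge, one is too thick and would crush the mask: slide each in turn into the lane and try it under the gauge jaws, without lifting the plates or forcing them. Push the ones that fit right through the jaws into the lane beyond; when one stops at the jaws, press the spring ejector fully to throw it out sideways into the reject bay, and let the ejector come back. Leave the other things on the table where they are.

Things in the scene. Friction and masses are not known exactly. Their poses are not given: they have to be found in the camera images.
- gauge: fixed thickness gauge on the table, floor = table top. Origin: on the table, on the lane's centre line, at the front of the gauge jaws. x = the way plates travel, y = left of that (reject bay side, away from the robot), z up. Straight lane from x = -115 to the end stop at x = 210 mm, 90 wide between rails 18 high and 10 thick. Infeed: open table at x below -150 mm.
- mouth (a point): on the table, centre line, outer end of the flared entry guides (gauge x = -150 mm): about 132 mm wide here, narrowing to the 90 mm lane at x = -115; guides 18 mm high
- jaws (a point): middle of the gauge gap, 27.2 mm up, gauge x = 0. Two dark steel jaws, x = 0 to 20 mm, reach over the lane from both sides: undersides 27.2, tops 45 mm high; an open slot 54 mm wide (y = -27 to 27) between them lets a finger follow the plate. A good plate is right through when its centre is past x = 60; a bad one stops with its leading edge at the jaws, centre at x = -40.
- reject_bay (a point): floor centre of the reject bay (gauge x = -43, y = 101 mm): y = 55 to 150, walls 12 mm high; the left rail is open to it from x = -88 to 0 mm, beside a plate stopped at the jaws
- ejector (a joint): travel in m of the spring ejector slide, 0 (rest) to 0.09 (fully pressed), along the gauge's +y: its 36 mm wide head pushes a plate stopped at the jaws sideways into the reject bay, clear of the lane only if pressed fully. Spring 3 N at rest, 7.5 N at the end; it comes back when let go.
- ejector_pad (a point): centre of the outer face (facing gauge -y) of the slide's upright black paddle; press here towards gauge +y. Paddle 40 mm wide along gauge x, 18 to 64 mm above the table; this point is 42 mm up, at gauge x = -40, y = -55 mm at rest. The slide's tail and guide block beneath reach 20 mm high.
- plate_a: square aluminium chuck plate, 80 x 80 mm, round steel face on top, about 0.35 kg, lying flat; too wide to grasp comfortably, meant to be pushed. Either 25 mm thick (good) or 29.5 mm thick (bad): not told which. Origin: centre of the underside, x and y along its edges, z up.
- plate_b: square aluminium chuck plate, 80 x 80 mm, round steel face on top, about 0.35 kg, lying flat; too wide to grasp comfortably, meant to be pushed. Either 25 mm thick (good) or 29.5 mm thick (bad): not told which. Origin: centre of the underside, x and y along its edges, z up.
- plate_c: square aluminium chuck plate, 80 x 80 mm, round steel face on top, about 0.35 kg, lying flat; too wide to grasp comfortably, meant to be pushed. Either 25 mm thick (good) or 29.5 mm thick (bad): not told which. Origin: centre of the underside, x and y along its edges, z up.
- wafer_box: bystander: round clear box, 72 mm across, 45 mm high; origin: centre of its underside
- weight: bystander: steel weight with a knob, 60 mm across, 42 mm high; origin: centre of its underside
- tweezers: bystander: steel tweezers lying flat, 120 mm long along its x; origin: middle, on the table
- bottle: bystander: white bottle, 52 mm across, 110 mm high; origin: centre of its underside
- screwdriver: bystander: screwdriver lying along its x, handle to -x; origin under its middle
- lens: bystander: black lens barrel, 48 mm across, 60 mm high; origin: centre of its underside
Things that resemble listed ones, but are neither listed nor needed, are in the scene too. What is shaped like the plate_c but yellow is not meant.

How it is judged:
On the way, in this order (a step that is already met when the one before it is completed fails the run):
1. a plate has been tried and stands still in the lane, its leading edge up against the jaws (((x of plate_a in the frame of gauge between -0.047 and -0.02 m and y of plate_a in the frame of gauge between -0.012 and 0.012 m and linear speed of plate_a below 0.015 m/s) or (x of plate_b in the frame of gauge between -0.047 and -0.02 m and y of plate_b in the frame of gauge between -0.012 and 0.012 m and linear speed of plate_b below 0.015 m/s) or (x of plate_c in the frame of gauge between -0.047 and -0.02 m and y of plate_c in the frame of gauge between -0.012 and 0.012 m and linear speed of plate_c below 0.015 m/s))), for 0.1 s.
2. the ejector is pressed fully and has pushed that plate out of the lane (value of joint ejector above 0.08 m and ((y of plate_a in the frame of gauge between 0.072 and 0.125 m and x of plate_a in the frame of gauge between -0.1 and 0.02 m) or (y of plate_b in the frame of gauge between 0.072 and 0.125 m and x of plate_b in the frame of gauge between -0.1 and 0.02 m) or (y of plate_c in the frame of gauge between 0.072 and 0.125 m and x of plate_c in the frame of gauge between -0.1 and 0.02 m))), for 0.05 s.
At the end, for the whole second after the job is handed in: At rest and flat: both good plates in the outfeed lane, centre 56 to 190 mm past the jaws' front and within 12 mm of the centre line; the thick plate in the reject bay, centre 78 to 125 mm left of the centre line and -100 to 20 mm along it; the ejector within 10 mm of rest (value of joint ejector below 0.01 m and linear speed of each of plate_a, plate_b, plate_c below 0.01 m/s and height (world z) of each of plate_a, plate_b, plate_c below 0.004 m and ((x of plate_a in the frame of gauge between -0.1 and 0.02 m and y of plate_a in the frame of gauge between 0.078 and 0.125 m and x of plate_b in the frame of gauge between 0.056 and 0.19 m and y of plate_b in the frame of gauge between -0.012 and 0.012 m and x of plate_c in the frame of gauge between 0.056 and 0.19 m and y of plate_c in the frame of gauge between -0.012 and 0.012 m) or (x of plate_a in the frame of gauge between 0.056 and 0.19 m and y of plate_a in the frame of gauge between -0.012 and 0.012 m and x of plate_b in the frame of gauge between -0.1 and 0.02 m and y of plate_b in the frame of gauge between 0.078 and 0.125 m and x of plate_c in the frame of gauge between 0.056 and 0.19 m and y of plate_c in the frame of gauge between -0.012 and 0.012 m) or (x of plate_a in the frame of gauge between 0.056 and 0.19 m and y of plate_a in the frame of gauge between -0.012 and 0.012 m and x of plate_b in the frame of gauge between 0.056 and 0.19 m and y of plate_b in the frame of gauge between -0.012 and 0.012 m and x of plate_c in the frame of gauge between -0.1 and 0.02 m and y of plate_c in the frame of gauge between 0.078 and 0.125 m))); the robot touches nothing.
It fails at once if a plate is lifted more than 15 mm off the table (height (world z) of any of plate_a, plate_b, plate_c above 0.015 m).
It fails at once if the fingers press on a plate with more than 130 N (contact force between the fingers and plate_a above 130 N or contact force between the fingers and plate_b above 130 N or contact force between the fingers and plate_c above 130 N).
It fails at once if a bystander is moved more than 30 mm (distance of any of wafer_box, weight, tweezers, bottle, screwdriver, lens from where it was at the start of the episode above 0.03 m).
It also fails if it takes over 72 s, if anything falls off the work surface, if the arm or the gripper's body presses on something with over 40 N, if the wrist force passes 120 N, or if a joint passes its speed limit or range.

## Working session

There is one attempt and no reset: what is moved stays moved. The work goes in short steps, Python scripts to look and compute and a tool call to move; the robot and the scene stay as the last step left them, time stands still between calls to the robot, and variables do not carry over. Pictures are saved under pics/ and viewed, and the job is handed in when it is done.

Besides the shell and the picture viewer there is one more tool, called after ">>>" by a JSON object that holds its "op" and its "data". carry_out: Moves the arm, as the interface text tells. Shift numbers are shares of 0.04 m and turn numbers shares of 5 degrees, none past 1 either way. Its arguments: {"type":"object","properties":{"moves":{"type":"array"}},"required":["moves"]}

```bash
mkdir -p pics; ls
python3 - <<'E'
from plant import *
import cv2,pickle
s=state();print(s['time'],s['tool_pos'],s['tool_rot'],s['gripper_width'],manip.grip_depth)
d={}
for n in ("scene","top"):
    f=grab_frame(n);d[n]=f
    cv2.imwrite(f"pics/{n}0.png",f["frame"][:,:,::-1]);print(n,f["K"].tolist(),f["world_from_camera"].round(3).tolist())
pickle.dump(d,open("d0.pkl","wb"))
E
```

```text
pics
0.0 [0.14638578 0.60695715 0.23001697] [ 5.62029646e-04  7.85679116e-01  6.18633317e-01 -9.11081137e-04] 1.000184557076549 0.0187
scene [[466.21789096825523, 0.0, 317.73438153572846], [0.0, 466.21789096825523, 240.3297578727089], [0.0, 0.0, 1.0]] [[0.621, 0.51, -0.595, 1.195], [0.784, -0.416, 0.461, -0.589], [-0.012, -0.753, -0.658, 0.791], [0.0, 0.0, 0.0, 1.0]]
top [[478.33959135794277, 0.0, 326.11482879013454], [0.0, 478.33959135794277, 238.81605476019462], [0.0, 0.0, 1.0]] [[-0.014, -0.996, 0.091, 0.434], [-1.0, 0.011, -0.025, -0.036], [0.024, -0.091, -0.996, 0.967], [0.0, 0.0, 0.0, 1.0]]
```

View pics/scene0.png

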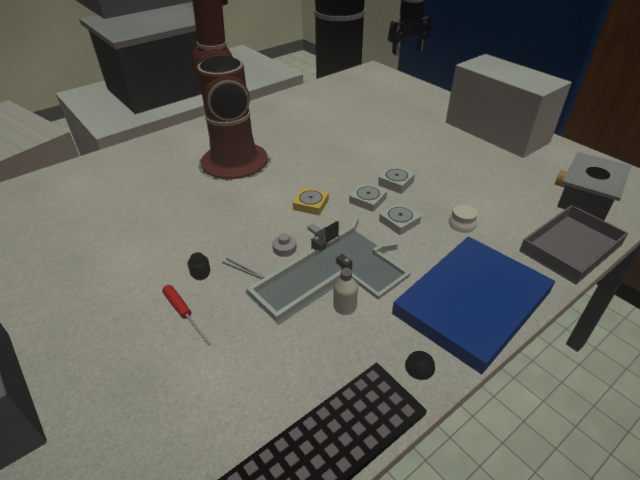

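View pics/top0.png

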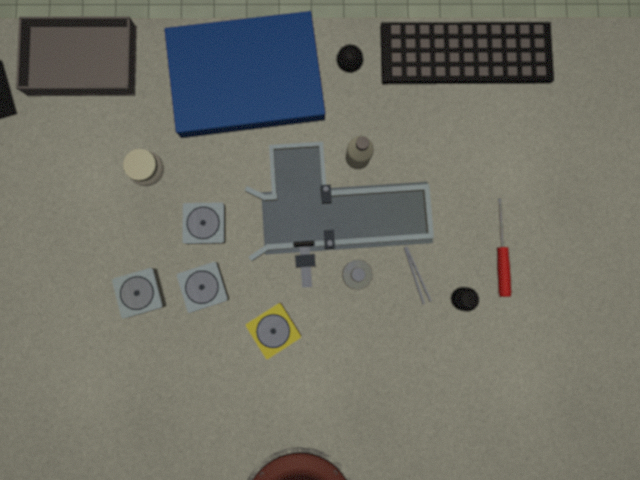

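The three grey plates are at about (203,223), (201,287) and (136,292) in the top view. A yellow decoy is at (273,331). The gauge runs to the right from about x=250.

```bash
cat > h.py <<'E'
import numpy as np,cv2
def px2w(f,u,v,z):
    K=f["K"];T=f["world_from_camera"]
    r=T[:3,:3]@np.linalg.solve(K,[u,v,1.]);o=T[:3,3]
    return o+r*(z-o[2])/r[2]
def cloud(f):
    K=f["K"];T=f["world_from_camera"];Z=f["z_map"];v,u=np.mgrid[:480,:640]
    P=np.stack([(u-K[0,2])/K[0,0]*Z,(v-K[1,2])/K[1,1]*Z,Z],-1)
    return P@T[:3,:3].T+T[:3,3]
E
python3 - <<'E'
import pickle,cv2,numpy as np
from h import *
d=pickle.load(open("d0.pkl","rb"));f=d["top"]
im=f["frame"][:,:,::-1]
cv2.imwrite("pics/c1.png",cv2.resize(im[130:290,235:445],None,fx=3.8,fy=3.7,interpolation=cv2.INTER_CUBIC))
cv2.imwrite("pics/c2.png",cv2.resize(im[190:330,100:240],None,fx=4,fy=4,interpolation=cv2.INTER_CUBIC))
P=cloud(f)
for n,(u,v) in dict(a=(203,223),b=(201,287),c=(136,292),y=(273,331),lane=(380,215),table=(300,400),infeed=(230,220),jaw=(326,193),jaw2=(330,240)).items():
    p=P[v-3:v+4,u-3:u+4].reshape(-1,3);print(n,np.median(p,0).round(4))
# plates by height
for n,(u,v) in dict(a=(203,223),b=(201,287),c=(136,292)).items():
    m=np.zeros((480,640),np.uint8);m[v-35:v+35,u-32:u+32]=((P[v-35:v+35,u-32:u+32,2]>0.013)*255)
    k,l,st,ce=cv2.connectedComponentsWithStats(m);i=l[v,u];q=P[l==i]
    r=cv2.minAreaRect(q[:,:2].astype(np.float32)*1000);print(n,r,st[i],np.median(q[:,2]))
E
```

```text
a [0.5541 0.182  0.026 ]
b [0.4285 0.1842 0.0267]
c [0.4207 0.3081 0.0304]
y [0.3419 0.0452 0.0266]
lane [ 0.5698 -0.1716  0.0011]
table [ 0.2046 -0.0051  0.0003]
infeed [5.626e-01 1.337e-01 1.000e-04]
jaw [ 0.6078 -0.0607  0.0454]
jaw2 [ 0.5155 -0.067   0.0462]
a ((525.8561401367188, 88.65422821044922), (293.6703796386719, 98.13705444335938), 72.21318817138672) [ 183  202   43   42 1705] 0.025589810304540328
b ((448.353759765625, 98.77737426757812), (85.55115509033203, 257.5262756347656), 12.422220230102539) [ 177  261   52   52 1755] 0.025591562608938467
c ((444.56170654296875, 160.631591796875), (86.05413818359375, 384.63714599609375), 9.619942665100098) [ 112  268   53   50 1866] 0.029839483990192928
```

View pics/c1.png

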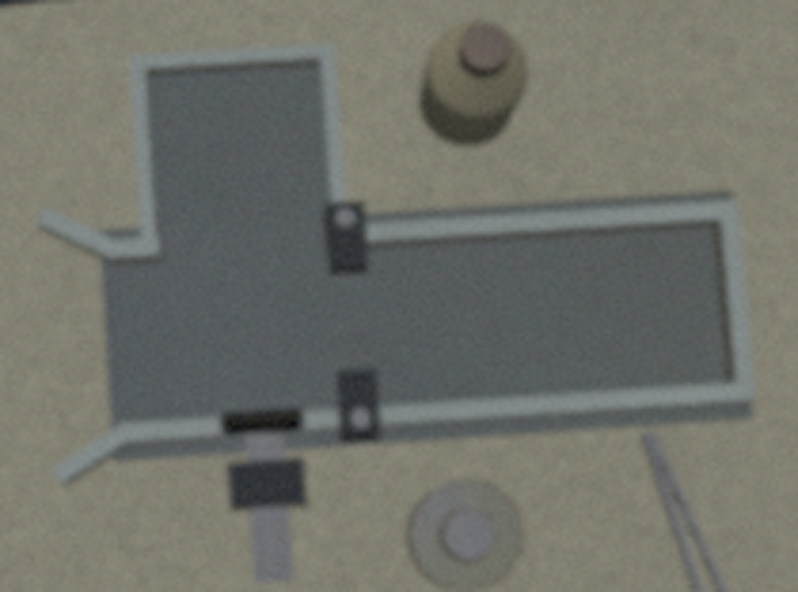

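View pics/c2.png

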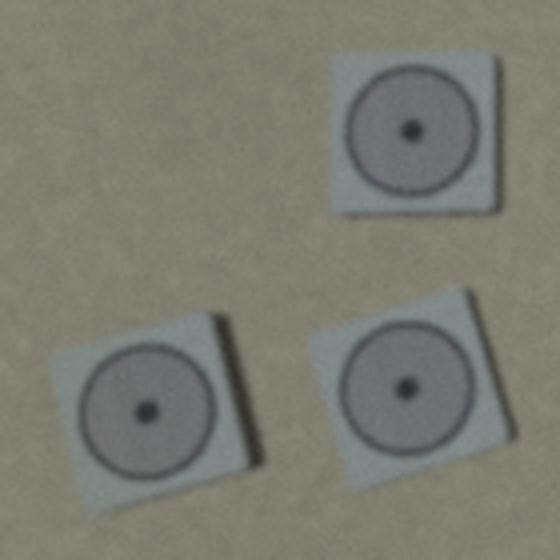

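Run:
```python
import pickle,cv2,numpy as np
from h import *
d=pickle.load(open("d0.pkl","rb"));f=d["top"]
c1=lambda x,y:(235+(x+.5)/3.8-.5,130+(y+.5)/3.7-.5)
c2=lambda x,y:(100+x/4,190+y/4)
W=lambda p,z:px2w(f,*p,z)[:2]
for n,p,z in [("Lrail in near",(375,240),.018),("Lrail in far",(720,225),.018),("Rrail in far",(735,383),.018),("Rrail in x~-85",(140,420),.018),("Rrail in jaw",(335,408),.018),
 ("jawL front",(328,238),.045),("jawR front",(339,405),.045),("jawL tip",(350,271),.045),("jawR tip",(357,371),.045),("bay far left",(147,68),.012),("bay far right",(322,58),.012),
 ("guideL",(42,217),.018),("guideR",(60,475),.018),("paddle L",(222,420),.064),("paddle R",(300,415),.064),("bottletop",(486,46),.11),("weighttop",(467,535),.042)]:
    print(n,W(c1(*p),z).round(4))
for n,z,pts in [("A",.025,[(330,55),(495,53),(497,212),(335,213),(412,130)]),("B",.025,[(310,335),(464,289),(512,437),(357,488),(407,388)]),("C",.0295,[(52,355),(210,315),(252,468),(97,512),(147,411)])]:
    q=np.array([W(c2(*p),z) for p in pts]);print(n,q.round(4).tolist(),"mean",q[:4].mean(0).round(4))
    e=q[1]-q[0]+q[2]-q[3];print("  ang",np.degrees(np.arctan2(e[1],e[0])))
from plant import *
w=grab_frame("wrist");print(w["hand_eye"].round(3).tolist());cv2.imwrite("pics/w0.png",w["frame"][:,:,::-1])
```

```text
Lrail in near [ 0.6098 -0.0761]
Lrail in far [ 0.6164 -0.2598]
Rrail in far [ 0.5296 -0.265 ]
Rrail in x~-85 [0.5132 0.0482]
Rrail in jaw [ 0.5184 -0.0537]
jawL front [ 0.6061 -0.0508]
jawR front [ 0.5176 -0.0553]
jawL tip [ 0.5884 -0.0619]
jawR tip [ 0.5354 -0.0647]
bay far left [0.7078 0.0444]
bay far right [ 0.7128 -0.0494]
guideL [0.624  0.0994]
guideR [0.4841 0.0899]
paddle L [0.5089 0.0034]
paddle R [ 0.511  -0.0354]
bottletop [ 0.6898 -0.1274]
weighttop [ 0.449  -0.1195]
A [[0.5928, 0.2228], [0.593, 0.1416], [0.514, 0.1402], [0.5144, 0.2193], [0.555, 0.1821]] mean [0.5535 0.181 ]
  ang -90.07838777839906
B [[0.4548, 0.2306], [0.4763, 0.1561], [0.404, 0.1324], [0.3806, 0.2069], [0.4285, 0.1833]] mean [0.429  0.1815]
  ang -73.23815427178052
C [[0.4467, 0.3529], [0.4651, 0.2776], [0.3912, 0.2561], [0.3713, 0.3296], [0.4192, 0.3069]] mean [0.4186 0.3041]
  ang -75.61506124470968
[[1.0, 0.001, -0.0, 0.0], [-0.001, 0.966, 0.26, -0.065], [0.001, -0.26, 0.966, -0.143], [0.0, 0.0, 0.0, 1.0]]
```

View pics/w0.png

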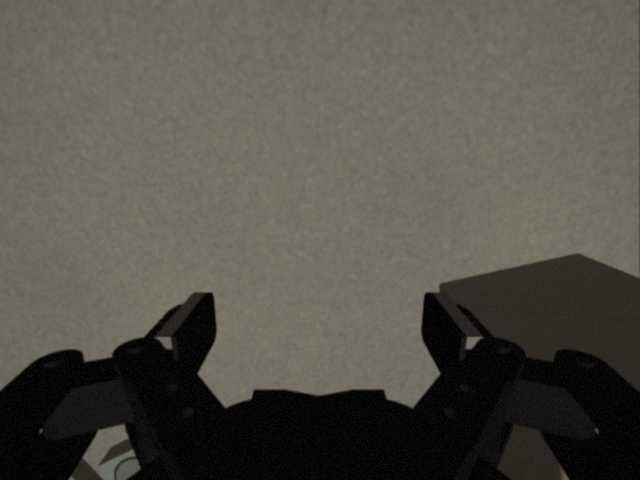

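Choice: the wanted plates are the grey ones at top-view (203,223), (201,287) and (136,292). The yellow one at (273,331) is the decoy and the round weight is at (357,275). The close crop c2 confirms three grey plates with round faces. Depth suggests (136,292) is the thick one. I'll turn the tool so that its y runs along the lane.

>>> {"op": "carry_out", "data": {"moves": [[[0,0,1,0,0,0,-0.67],[0,0,1,0,0,0,-0.67],[0,0,1,0,0,0,-0.67],[0,0,1,0,0,0,-0.67],[0,0,1,0,0,0,-0.67],[0,0,1,0,0,0,-0.67],[0,0,1,0,0,0,-0.67],[0,0,1,0,0,0,-0.67]]]}}

```text
time: 0.82
tool_pos: [0.1465, 0.6073, 0.2307]
tool_rot: [0.0, 0.951, 0.311, -0.0]
contact_force: [0.1, -0.4, 0.2]
gripper_width: 0.163
```

>>> {"op": "carry_out", "data": {"moves": [[[0,0,1,0,0,0,-0.67],[0,0,1,0,0,0,-0.67],[0,0,1,0,0,0,-0.67],[0,0,1,0,0,0,-0.67],[0,0,1,0,0,0,-0.67],[0,0,1,0,0,0,-0.67],[0,0,0.7,0,0,0,-0.67],[0,0,0,0,0,0,-0.67]]]}}

```text
time: 1.48
tool_pos: [0.1465, 0.6073, 0.2308]
tool_rot: [0.0, 1.0, 0.025, -0.0]
contact_force: [-0.2, 0.2, -0.4]
gripper_width: 0.165
```

```bash
cat >> h.py <<'E'
O=np.array([.5618,-.0532]);A=np.radians(-87.1)
GX=np.array([np.cos(A),np.sin(A)]);GY=np.array([-GX[1],GX[0]])
def g(p): r=np.asarray(p)[:2]-O; return np.array([r@GX,r@GY])
def st():
    from plant import state
    from scipy.spatial.transform import Rotation as R
    s=state();q=s['tool_rot'];M=R.from_quat([q[1],q[2],q[3],q[0]]).as_matrix()
    print('t',round(s['time'],2),'g',(g(s['tool_pos'])*1000).round(1),'z',round(s['tool_pos'][2]*1000,1),'yaw_err',round(np.degrees(np.arctan2(M[1,0],M[0,0])-np.arctan2(GY[1],GY[0])),2),'tilt',M[2].round(4),'F',s['contact_force'].round(1),'w',round(s['gripper_width'],3))
E
python3 -c "from h import *;st()"
```

```text
t 1.48 g [-680.7 -381.3] z 230.8 yaw_err -0.02 tilt [-4.e-04  8.e-04 -1.e+00] F [-0.2  0.2 -0.4] w 0.165
```

>>> {"op": "carry_out", "data": {"moves": [[[0,0,0,0.69,0.64,0.14,-0.67],[0,0,0,0.69,0.64,0.14,-0.67],[0,0,0,0.69,0.64,0.14,-0.67],[0,0,0,0.69,0.64,0.14,-0.67],[0,0,0,0.69,0.64,0.14,-0.67],[0,0,0,0.69,0.64,0.14,-0.67],[0,0,0,0.69,0.64,0.14,-0.67],[0,0,0,0.69,0.64,0.14,-0.67]]]}}

```text
time: 2.15
tool_pos: [0.3786, 0.4129, 0.1862]
tool_rot: [-0.0, 1.0, 0.027, 0.0]
contact_force: [0.8, 0.1, 1.5]
gripper_width: 0.166
```

>>> {"op": "carry_out", "data": {"moves": [[[0,0,0,0.69,0.64,0.14,-0.67],[0,0,0,0.69,0.64,0.14,-0.67],[0,0,0,0.69,0.64,0.14,-0.67],[0,0,0,0.69,0.64,0.14,-0.67],[0,0,0,0.69,0.64,0.14,-0.67],[0,0,0,0.69,0.64,0.14,-0.67],[0,0,0,0,0,0,-0.67]]]}}

```text
time: 2.73
tool_pos: [0.5543, 0.2648, 0.1515]
tool_rot: [0.001, 1.0, 0.024, 0.0]
contact_force: [-1.0, 0.3, -0.6]
gripper_width: 0.164
```

Run:
```python
from h import *;st()
from plant import *
w=grab_frame("wrist");cv2.imwrite("pics/w1.png",w["frame"][:,:,::-1])
```

```text
t 2.73 g [-318.     8.6] z 151.5 yaw_err -0.19 tilt [ 0.      0.0025 -1.    ] F [-1.   0.3 -0.6] w 0.164
```

View pics/w1.png

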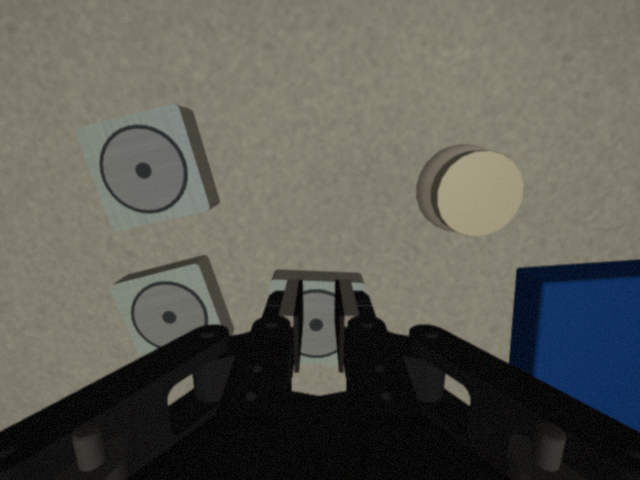

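>>> {"op": "carry_out", "data": {"moves": [[[0,0,0,-0.05,0,0.95,-0.67],[0,0,0,-0.05,0,0.95,-0.67],[0,0,0,0,0,0.95,-0.67],[0,0,0,0,0,0.5,-0.67],[0,0,0,0,0,0.22,-0.67],[0,0,0,0,0,0,-0.67]]]}}

```text
time: 3.28
tool_pos: [0.5442, 0.2692, 0.0074]
tool_rot: [0.001, 1.0, 0.026, -0.003]
contact_force: [-0.5, 0.7, -0.1]
gripper_width: 0.168
```

>>> {"op": "carry_out", "data": {"moves": [[[0,0,0,0,0.3,0,-0.67],[0,0,0,0,0.3,0,-0.67],[0,0,0,0,0.25,0,-0.67],[0,0,0,0,0.25,0,-0.67],[0,0,0,0,0.25,0,-0.67],[0,0,0,0,0.25,0,-0.67],[0,0,0,0,0.2,0,-0.67],[0,0,0,0,0.1,0,-0.67]]]}}

```text
time: 3.95
tool_pos: [0.5512, 0.1921, 0.0106]
tool_rot: [-0.0, 1.0, 0.025, 0.0]
contact_force: [0.3, 3.2, 3.1]
gripper_width: 0.164
```

```bash
cat >> h.py <<'E'
def snap(name,crop=None,s=3):
    from plant import grab_frame
    f=grab_frame("top");im=f["frame"][:,:,::-1]
    if crop: u0,v0,u1,v1=crop;im=cv2.resize(im[v0:v1,u0:u1],None,fx=s,fy=s,interpolation=cv2.INTER_CUBIC)
    cv2.imwrite("pics/"+name,im);return f
E
python3 - <<'E'
from h import *;st()
snap("t1.png",(100,130,360,330))
E
```

```text
t 3.95 g [-245.5    1.8] z 10.6 yaw_err -0.03 tilt [ 9.e-04 -2.e-04 -1.e+00] F [0.3 3.2 3.1] w 0.164
```

View pics/t1.png

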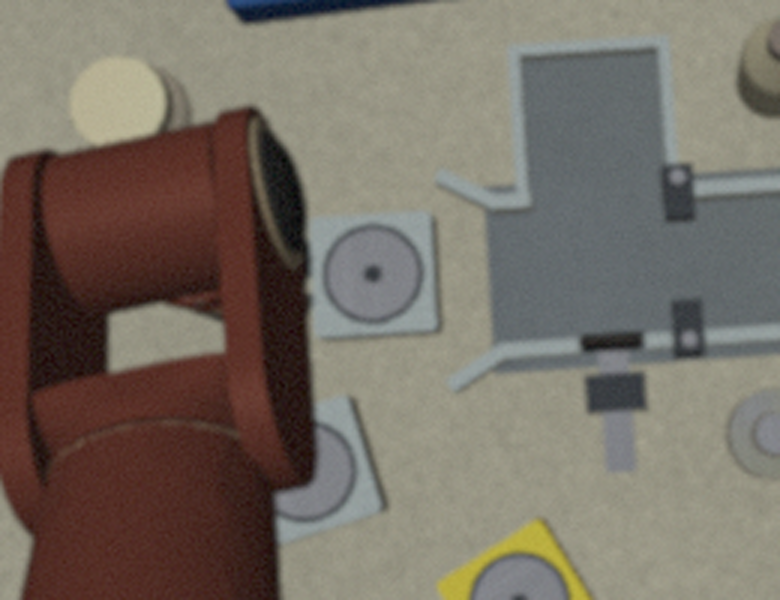

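Run:
```python
from h import *
import pickle
f=pickle.load(open("d0.pkl","rb"))["top"]
c=lambda x,y:g(px2w(f,100+(x+.5)/3-.5,130+(y+.5)/3-.5,.025))*1000
for p in [(372,273),(430,213),(439,330)]: print(c(*p).round(1))
```

```text
[-194.7    6.3]
[-154.9   43.9]
[-152.8  -34.1]
```

>>> {"op": "carry_out", "data": {"moves": [[[0,0,0,-0.015,0.25,0.02,-0.67],[0,0,0,-0.015,0.35,0.02,-0.67],[0,0,0,-0.015,0.4,0,-0.67],[0,0,0,-0.015,0.4,0,-0.67],[0,0,0,-0.015,0.4,0,-0.67],[0,0,0,-0.015,0.4,0,-0.67],[0,0,0,-0.015,0.3,0,-0.67],[0,0,0,0,0.2,0,-0.67]]]}}

```text
time: 4.67
tool_pos: [0.5516, 0.0839, 0.0082]
tool_rot: [0.0, 1.0, 0.025, -0.001]
contact_force: [0.9, 2.7, 2.0]
gripper_width: 0.162
```

Run:
```python
from h import *;st()
snap("t2.png",(180,130,440,330))
```

```text
t 4.67 g [-137.4   -3.3] z 8.2 yaw_err -0.02 tilt [-0.001  0.    -1.   ] F [0.9 2.7 2. ] w 0.162
```

View pics/t2.png

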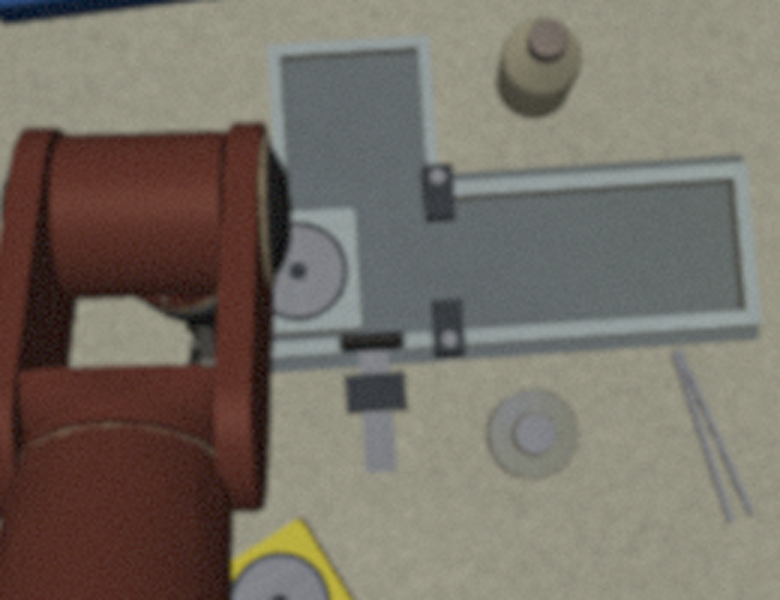

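>>> {"op": "carry_out", "data": {"moves": [[[0,0,0,0,0.25,0,-0.67],[0,0,0,0,0.3,0,-0.67],[0,0,0,0,0.25,0,-0.67],[0,0,0,0,0.15,0,-0.67],[0,0,0,0,0.1,0,-0.67],[0,0,0,0,0.1,0,-0.67],[0,0,0,0,0.1,0,-0.67],[0,0,0,0,0.05,0,-0.67]]]}}

```text
time: 5.38
tool_pos: [0.5546, 0.0329, 0.0083]
tool_rot: [0.0, 1.0, 0.026, -0.0]
contact_force: [-0.8, 1.7, -1.3]
gripper_width: 0.162
```

Run:
```python
from h import *;st()
snap("t3.png",(180,130,440,330))
```

```text
t 5.38 g [-86.4  -2.9] z 8.3 yaw_err 0.03 tilt [-4.e-04  1.e-04 -1.e+00] F [-0.8  1.7 -1.3] w 0.162
```

View pics/t3.png

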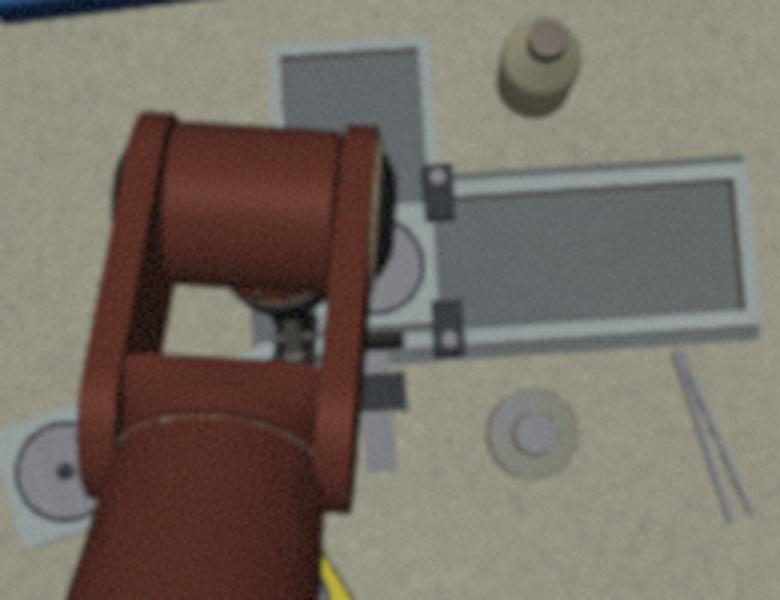

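Plate A's leading edge at (437,265) in the crop is already under the jaws with no force, so it fits. I'll push it through.

>>> {"op": "carry_out", "data": {"moves": [[[0,0,0,0.02,0.15,0,-0.67],[0,0,0,0.02,0.2,0,-0.67],[0,0,0,0.01,0.3,0,-0.67],[0,0,0,0,0.35,0,-0.67],[0,0,0,0,0.35,0,-0.67],[0,0,0,0,0.35,0,-0.67],[0,0,0,0,0.3,0,-0.67],[0,0,0,0,0.2,0,-0.67]]]}}

```text
time: 6.1
tool_pos: [0.5613, -0.0566, 0.0086]
tool_rot: [0.0, 1.0, 0.025, 0.0]
contact_force: [0.3, 1.9, 0.5]
gripper_width: 0.164
```

Run:
```python
from h import *;st()
snap("t4.png",(180,130,440,330))
```

```text
t 6.1 g [ 3.4 -0.7] z 8.6 yaw_err -0.06 tilt [ 1.e-04  3.e-04 -1.e+00] F [0.3 1.9 0.5] w 0.164
```

View pics/t4.png

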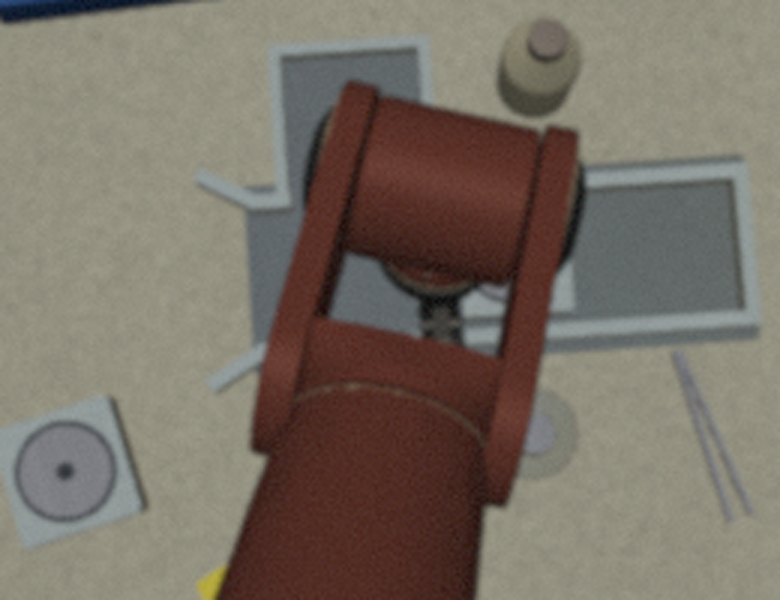

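>>> {"op": "carry_out", "data": {"moves": [[[0,0,0,0,0.2,0,-0.67],[0,0,0,0,0.35,0,-0.67],[0,0,0,0,0.4,0,-0.67],[0,0,0,0,0.4,0,-0.67],[0,0,0,0,0.4,0,-0.67],[0,0,0,0,0.4,0,-0.67],[0,0,0,0,0.3,0,-0.67],[0,0,0,0,0.1,0,-0.67]]]}}

```text
time: 6.82
tool_pos: [0.5667, -0.1581, 0.0088]
tool_rot: [0.0, 1.0, 0.025, 0.0]
contact_force: [-0.2, 3.1, 2.3]
gripper_width: 0.167
```

>>> {"op": "carry_out", "data": {"moves": [[[0,0,0,0,-0.3,0,-0.67],[0,0,0,0,-0.2,-0.8,-0.67],[0,0,0,0,0,-1,-0.67],[0,0,0,0,0,-1,-0.67],[0,0,0,0,0,-0.8,-1],[0,0,0,-0.5,-0.85,0,-1],[0,0,0,-0.5,-0.85,0,-1],[0,0,0,-0.5,-0.85,0,-1]]]}}

```text
time: 7.48
tool_pos: [0.4996, -0.0359, 0.1534]
tool_rot: [0.0, 1.0, 0.025, 0.001]
contact_force: [-0.7, -0.0, 0.3]
gripper_width: 0.0
```

Run:
```python
from h import *;st()
snap("t5.png",(180,130,440,330))
```

```text
t 7.48 g [-20.4 -61.2] z 153.4 yaw_err 0.01 tilt [ 1.7e-03  5.0e-04 -1.0e+00] F [-0.7 -0.   0.3] w 0.0
```

View pics/t5.png

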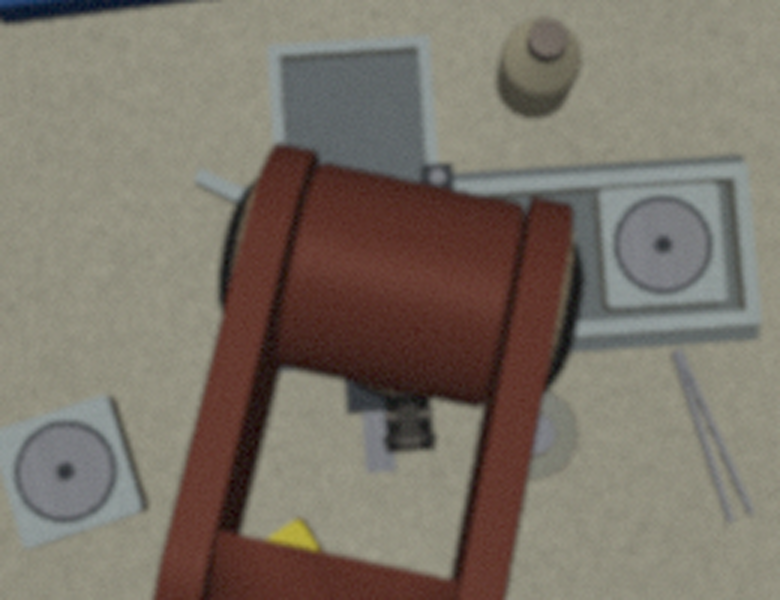

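>>> {"op": "carry_out", "data": {"moves": [[[0,0,0,-0.51,-0.81,0,-1],[0,0,0,-0.51,-0.81,0,-1],[0,0,0,-0.51,-0.81,0,-1],[0,0,0,-0.51,-0.81,0,-1],[0,0,0,-0.51,-0.81,0,-1],[0,0,0,-0.51,-0.81,0,-1],[0,0,0,-0.51,-0.81,0,-1],[0,0,0,0,0,0,-1]]]}}

```text
time: 8.2
tool_pos: [0.3419, 0.1862, 0.1519]
tool_rot: [-0.001, 1.0, 0.03, -0.001]
contact_force: [0.1, -0.2, 0.1]
gripper_width: 0.002
```

Run:
```python
from h import *;st()
from plant import *
w=grab_frame("wrist");cv2.imwrite("pics/w2.png",w["frame"][:,:,::-1])
```

```text
t 8.2 g [-250.2 -207.5] z 151.9 yaw_err 0.56 tilt [-0.0011 -0.002  -1.    ] F [ 0.1 -0.2  0.1] w 0.002
```

View pics/w2.png

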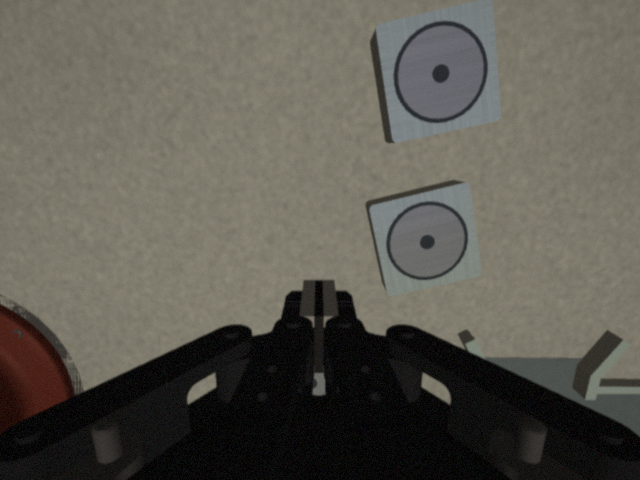

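>>> {"op": "carry_out", "data": {"moves": [[[0,0,0,0,0,0.95,-1],[0,0,0,0,0,0.95,-1],[0,0,0,0,0,0.95,-1],[0,0,0,0,0.05,0.5,-1],[0,0,0,0,0,0.2,-1],[0,0,0,0,0,0,-1]]]}}

```text
time: 8.75
tool_pos: [0.3444, 0.1786, 0.0083]
tool_rot: [0.001, 1.0, 0.025, -0.002]
contact_force: [-0.7, 0.2, 0.4]
gripper_width: -0.002
```

>>> {"op": "carry_out", "data": {"moves": [[[0,0,0,0.25,0,0,-1],[0,0,0,0.3,0,0,-1],[0,0,0,0.25,0,0,-1],[0,0,0,0.25,0,0,-1],[0,0,0,0.25,0,0,-1],[0,0,0,0.25,0,0,-1],[0,0,0,0.2,0,0,-1],[0,0,0,0,0,0,-1]]]}}

```text
time: 9.42
tool_pos: [0.419, 0.1834, 0.0123]
tool_rot: [-0.0, 1.0, 0.025, 0.002]
contact_force: [-0.0, 1.2, -0.4]
gripper_width: 0.002
```

Run:
```python
from h import *;st()
snap("t6.png",(100,130,360,330))
```

```text
t 9.42 g [-243.5 -130.6] z 12.3 yaw_err 0.0 tilt [ 4.2e-03 -5.0e-04 -1.0e+00] F [-0.   1.2 -0.4] w 0.002
```

View pics/t6.png

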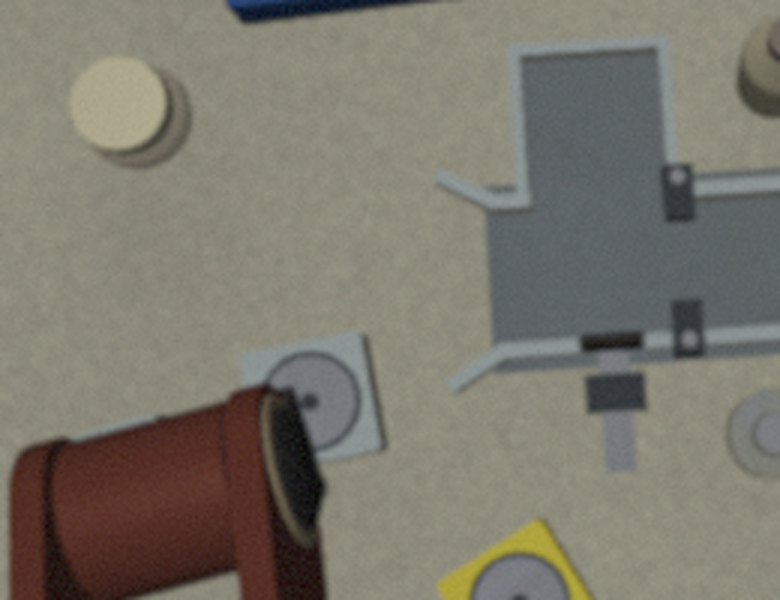

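>>> {"op": "carry_out", "data": {"moves": [[[0,0,0,0.2,-0.02,0.03,-1],[0,0,0,0.25,-0.02,0.03,-1],[0,0,0,0.25,-0.02,0.03,-1],[0,0,0,0.3,0,0,-1],[0,0,0,0.3,0,0,-1],[0,0,0,0.3,0,0,-1],[0,0,0,0.2,0,0,-1],[0,0,0,0.05,0,0,-1]]]}}

```text
time: 10.13
tool_pos: [0.4908, 0.1894, 0.0069]
tool_rot: [0.0, 1.0, 0.025, 0.0]
contact_force: [-3.3, 0.4, 0.6]
gripper_width: -0.001
```

Run:
```python
from h import *;st()
snap("t7.png",(100,130,360,330))
```

```text
t 10.13 g [-245.9  -58.7] z 6.9 yaw_err 0.02 tilt [ 2.e-04  1.e-04 -1.e+00] F [-3.3  0.4  0.6] w -0.001
```

View pics/t7.png

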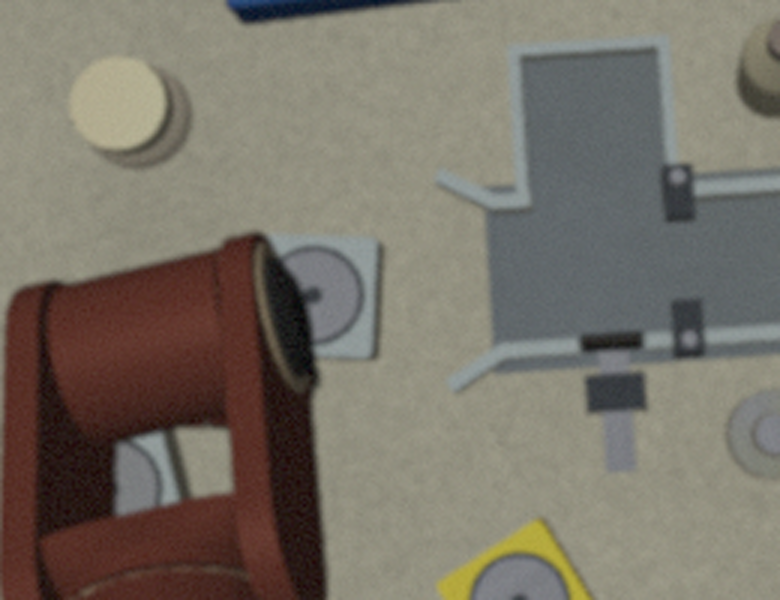

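Run:
```python
from h import *
import pickle
f=pickle.load(open("d0.pkl","rb"))["top"]
c=lambda x,y:g(px2w(f,100+(x+.5)/3-.5,130+(y+.5)/3-.5,.025))*1000
for p in [(312,295),(380,240),(375,358)]: print(c(*p).round(1))
```

```text
[-234.5   -5.9]
[-188.5   27.9]
[-195.3  -49.9]
```

>>> {"op": "carry_out", "data": {"moves": [[[0,0,0,-0.3,0,-0.2,-1],[0,0,0,0,0,-1,-0.67],[0,0,0,0.35,-0.55,-0.5,-0.67],[0,0,0,0.6,-0.6,0,-0.67],[0,0,0,0.6,-0.55,0,-0.67],[0,0,0,0.05,0,0.8,-0.67],[0,0,0,0,0,0.8,-0.67],[0,0,0,0,0,0.1,-0.67]]]}}

```text
time: 10.85
tool_pos: [0.5343, 0.2589, 0.0014]
tool_rot: [0.001, 1.0, 0.026, -0.004]
contact_force: [-1.8, -0.2, -0.8]
gripper_width: 0.165
```

Run:
```python
from h import *;st()
```

```text
t 10.85 g [-313.1  -11.7] z 1.4 yaw_err 0.07 tilt [-0.0086  0.0027 -1.    ] F [-1.8 -0.2 -0.8] w 0.165
```

>>> {"op": "carry_out", "data": {"moves": [[[0,0,0,0.1,0.1,-0.2,-0.67],[0,0,0,0,0.25,0,-0.67],[0,0,0,0,0.25,0,-0.67],[0,0,0,0,0.25,0,-0.67],[0,0,0,0.02,0.25,0,-0.67],[0,0,0,0.03,0.3,0,-0.67],[0,0,0,0.04,0.3,0,-0.67],[0,0,0,0.02,0.2,0,-0.67]]]}}

```text
time: 11.52
tool_pos: [0.5513, 0.183, 0.0156]
tool_rot: [-0.0, 1.0, 0.025, 0.001]
contact_force: [-0.6, 4.2, 3.1]
gripper_width: 0.163
```

Run:
```python
from h import *;st()
snap("t8.png",(100,130,360,330))
```

```text
t 11.52 g [-236.4    1.5] z 15.6 yaw_err -0.02 tilt [ 1.3e-03 -2.0e-04 -1.0e+00] F [-0.6  4.2  3.1] w 0.163
```

View pics/t8.png

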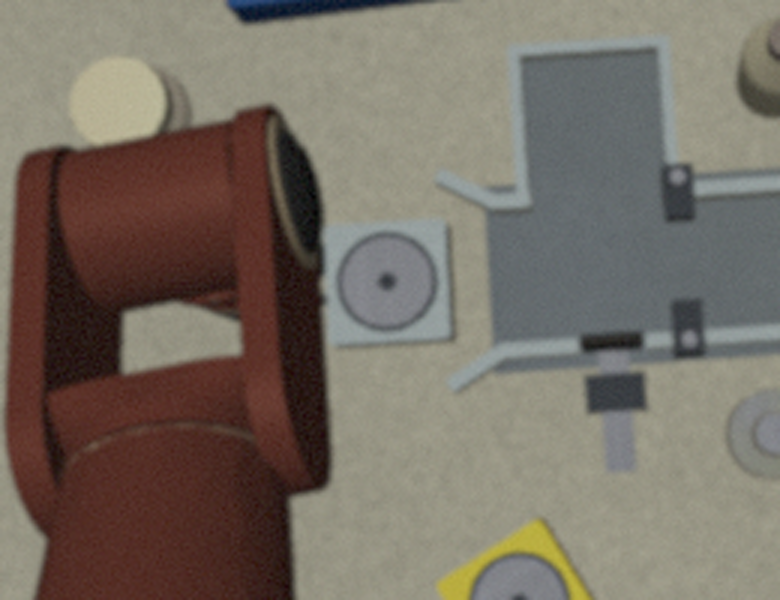

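>>> {"op": "carry_out", "data": {"moves": [[[0,0,0,0,0.25,0.08,-0.67],[0,0,0,0,0.35,0.08,-0.67],[0,0,0,0,0.4,0,-0.67],[0,0,0,0,0.4,0,-0.67],[0,0,0,0,0.4,0,-0.67],[0,0,0,0,0.4,0,-0.67],[0,0,0,0,0.3,0,-0.67],[0,0,0,0,0.2,0,-0.67]]]}}

```text
time: 12.23
tool_pos: [0.5556, 0.0752, 0.0079]
tool_rot: [0.0, 1.0, 0.025, -0.001]
contact_force: [1.0, 3.4, 0.9]
gripper_width: 0.167
```

>>> {"op": "carry_out", "data": {"moves": [[[0,0,0,0,0.2,0,-0.67],[0,0,0,0,0.2,0,-0.67],[0,0,0,0,0.2,0,-0.67],[0,0,0,0,0.1,0,-0.67],[0,0,0,0,0.1,0,-0.67],[0,0,0,0,0.1,0,-0.67],[0,0,0,0,0.05,0,-0.67]]]}}

```text
time: 12.82
tool_pos: [0.5579, 0.0383, 0.0083]
tool_rot: [0.0, 1.0, 0.026, -0.0]
contact_force: [-0.2, 0.9, -1.4]
gripper_width: 0.163
```

Run:
```python
from h import *;st()
snap("t9.png",(180,130,440,330))
```

```text
t 12.82 g [-91.6   0.7] z 8.3 yaw_err 0.03 tilt [-4.e-04  1.e-04 -1.e+00] F [-0.2  0.9 -1.4] w 0.163
```

View pics/t9.png

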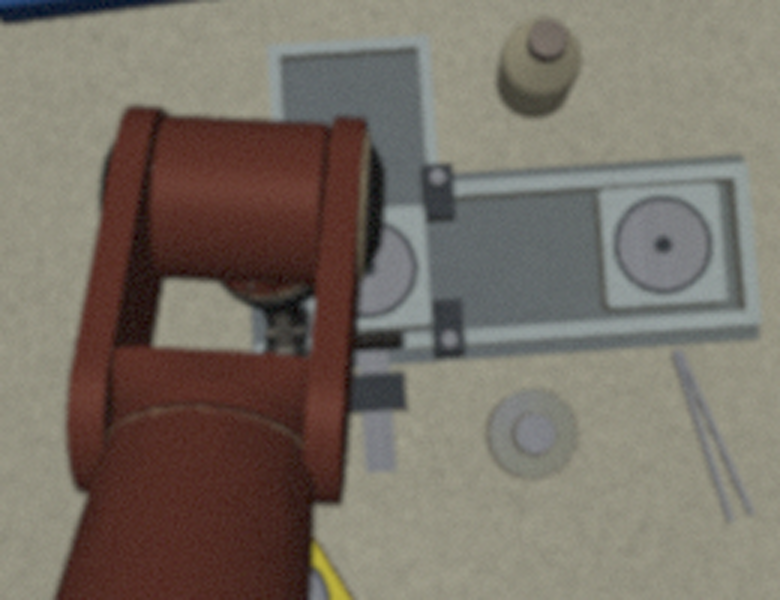

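>>> {"op": "carry_out", "data": {"moves": [[[0,0,0,0,0.1,0,-0.67],[0,0,0,0,0.1,0,-0.67],[0,0,0,0,0.1,0,-0.67]]]}}

```text
time: 13.12
tool_pos: [0.5587, 0.0265, 0.0085]
tool_rot: [-0.0, 1.0, 0.026, 0.0]
contact_force: [0.7, 1.2, -0.5]
gripper_width: 0.167
```

Run:
```python
from h import *;st()
snap("t10.png",(180,130,440,330))
```

```text
t 13.12 g [-79.7   0.9] z 8.5 yaw_err 0.05 tilt [ 1.e-04 -0.e+00 -1.e+00] F [ 0.7  1.2 -0.5] w 0.167
```

View pics/t10.png

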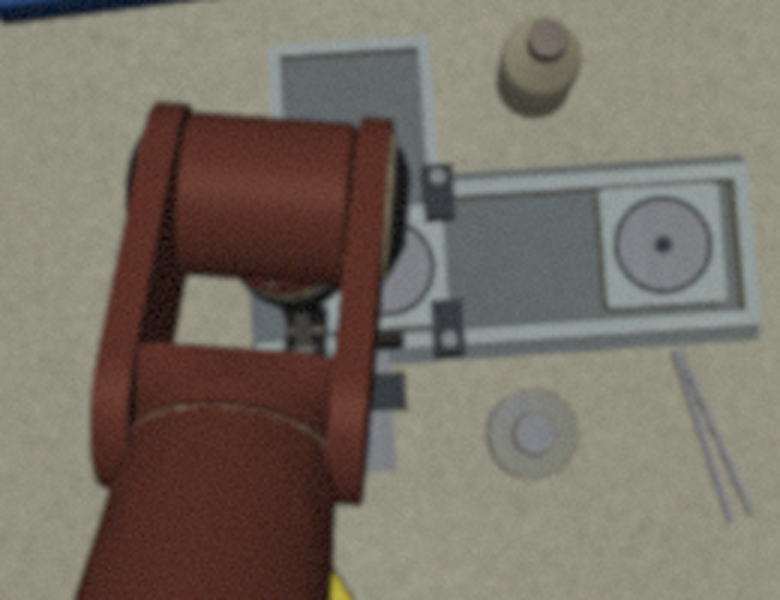

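B's leading edge at (448,270) is under the jaws with no force, so B fits. I'll push it through.

>>> {"op": "carry_out", "data": {"moves": [[[0,0,0,0,0.2,0,-0.67],[0,0,0,0,0.35,0,-0.67],[0,0,0,0,0.4,0,-0.67],[0,0,0,0,0.4,0,-0.67],[0,0,0,0,0.4,0,-0.67],[0,0,0,0,0.4,0,-0.67],[0,0,0,0,0.25,0,-0.67],[0,0,0,0,0.1,0,-0.67]]]}}

```text
time: 13.83
tool_pos: [0.5639, -0.0751, 0.0087]
tool_rot: [0.0, 1.0, 0.025, 0.0]
contact_force: [-0.3, 3.0, 1.5]
gripper_width: 0.164
```

>>> {"op": "carry_out", "data": {"moves": [[[0,0,0,0,-0.2,0,-0.67],[0,0,0,0,-0.1,-0.8,-0.67],[0,0,0,0,0,-1,-0.67],[0,0,0,0,0,-1,-0.67],[0,0,0,-0.5,-0.85,-0.1,-1],[0,0,0,-0.5,-0.85,0,-1],[0,0,0,-0.5,-0.85,0,-1],[0,0,0,-0.5,-0.85,0,-1]]]}}

```text
time: 14.5
tool_pos: [0.4753, 0.0721, 0.125]
tool_rot: [0.0, 1.0, 0.026, 0.001]
contact_force: [1.0, 0.3, -0.3]
gripper_width: -0.0
```

Run:
```python
from h import *;st()
f=snap("t11.png",(100,130,440,330),2.3)
import pickle;pickle.dump(f,open("d1.pkl","wb"))
```

```text
t 14.5 g [-129.6  -80.1] z 125.0 yaw_err 0.03 tilt [ 1.4e-03  4.0e-04 -1.0e+00] F [ 1.   0.3 -0.3] w -0.0
```

View pics/t11.png

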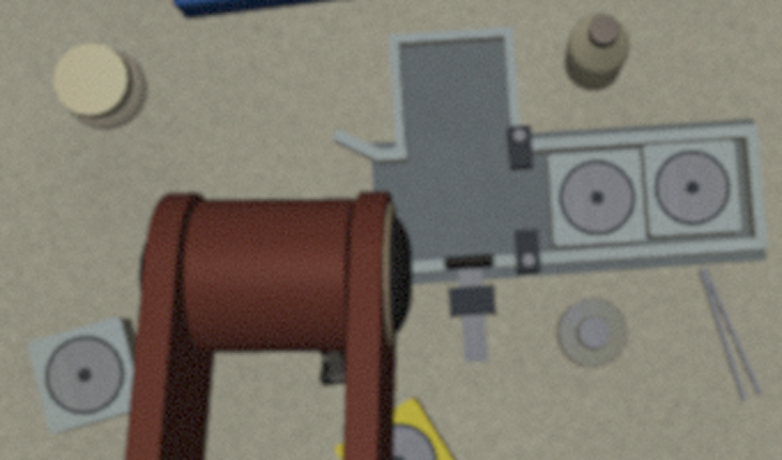

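>>> {"op": "carry_out", "data": {"moves": [[[0,0,0,-0.44,-0.85,0,-1],[0,0,0,-0.44,-0.86,0,-1],[0,0,0,-0.44,-0.86,0,-1],[0,0,0,-0.44,-0.86,0,-1],[0,0,0,-0.44,-0.86,0,-1],[0,0,0,-0.44,-0.86,0,-1],[0,0,0,-0.44,-0.86,0,-1],[0,0,0,0,0,0,-1]]]}}

```text
time: 15.22
tool_pos: [0.3372, 0.3091, 0.1247]
tool_rot: [-0.001, 1.0, 0.03, -0.0]
contact_force: [0.1, -1.0, 0.4]
gripper_width: 0.0
```

Run:
```python
from h import *;st()
```

```text
t 15.22 g [-373.2 -206. ] z 124.7 yaw_err 0.51 tilt [-4.0e-04 -2.2e-03 -1.0e+00] F [ 0.1 -1.   0.4] w 0.0
```

>>> {"op": "carry_out", "data": {"moves": [[[0,0,0,0,0,0.95,-1],[0,0,0,0,0,0.95,-1],[0,0,0,0,0,0.6,-1],[0,0,0,0,0,0.3,-1],[0,0,0,0,0,0.05,-1],[0,0,0,0.2,0,0,-1],[0,0,0,0.25,0,0,-1],[0,0,0,0.25,0,0,-1]]]}}

```text
time: 15.88
tool_pos: [0.371, 0.3066, 0.0123]
tool_rot: [-0.001, 1.0, 0.026, 0.001]
contact_force: [-0.9, 0.5, 0.0]
gripper_width: -0.001
```

>>> {"op": "carry_out", "data": {"moves": [[[0,0,0,0.25,0,0,-1],[0,0,0,0.25,0,0,-1],[0,0,0,0.25,0,0,-1],[0,0,0,0.25,0,0,-1],[0,0,0,0.25,0,0,-1],[0,0,0,0.25,0,0,-1],[0,0,0,0.2,0,0,-1],[0,0,0,0.1,0,0,-1]]]}}

```text
time: 16.55
tool_pos: [0.4423, 0.3094, 0.0105]
tool_rot: [-0.0, 1.0, 0.025, 0.0]
contact_force: [-2.6, -0.2, 2.5]
gripper_width: -0.003
```

Run:
```python
from h import *;st()
snap("t12.png",(40,130,300,330))
```

```text
t 16.55 g [-368.2 -101. ] z 10.5 yaw_err 0.01 tilt [ 7.e-04  0.e+00 -1.e+00] F [-2.6 -0.2  2.5] w -0.003
```

View pics/t12.png

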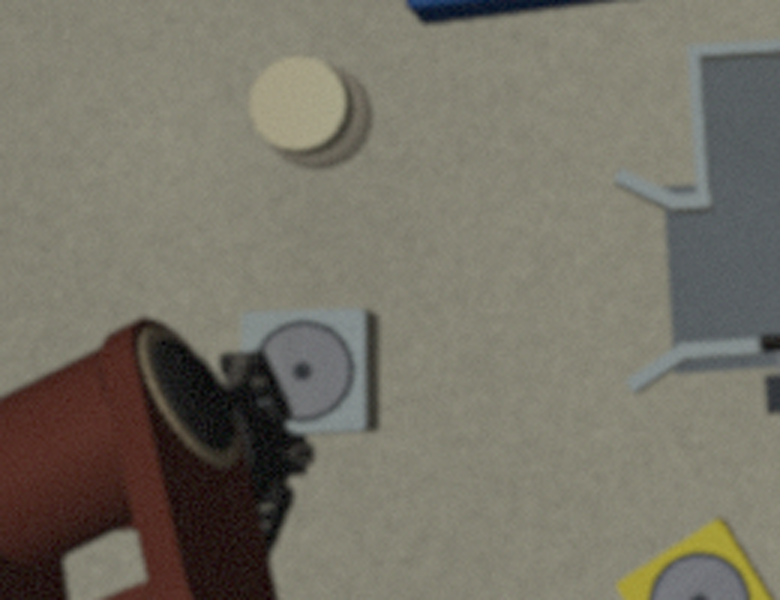

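>>> {"op": "carry_out", "data": {"moves": [[[0,0,0,-0.15,0.1,0,-1],[0,0,0,0,0.15,0,-1],[0,0,0,0.15,0,0,-1],[0,0,0,0.25,0,0,-1],[0,0,0,0.3,0,0,-1],[0,0,0,0.3,0,0,-1],[0,0,0,0.25,0,0,-1],[0,0,0,0.1,0,0,-1]]]}}

```text
time: 17.27
tool_pos: [0.4915, 0.302, 0.0109]
tool_rot: [-0.0, 1.0, 0.025, 0.001]
contact_force: [-2.2, -0.2, 1.2]
gripper_width: -0.002
```

Run:
```python
from h import *;st()
f=snap("t13.png",(40,130,300,330))
c=lambda x,y:g(px2w(f,40+(x+.5)/3-.5,130+(y+.5)/3-.5,.0295))*1000
print(c(302,371))
```

```text
t 17.27 g [-358.3  -52.3] z 10.9 yaw_err -0.01 tilt [ 1.2e-03 -4.0e-04 -1.0e+00] F [-2.2 -0.2  1.2] w -0.002
[-357.74163005  -48.45326446]
```

View pics/t13.png

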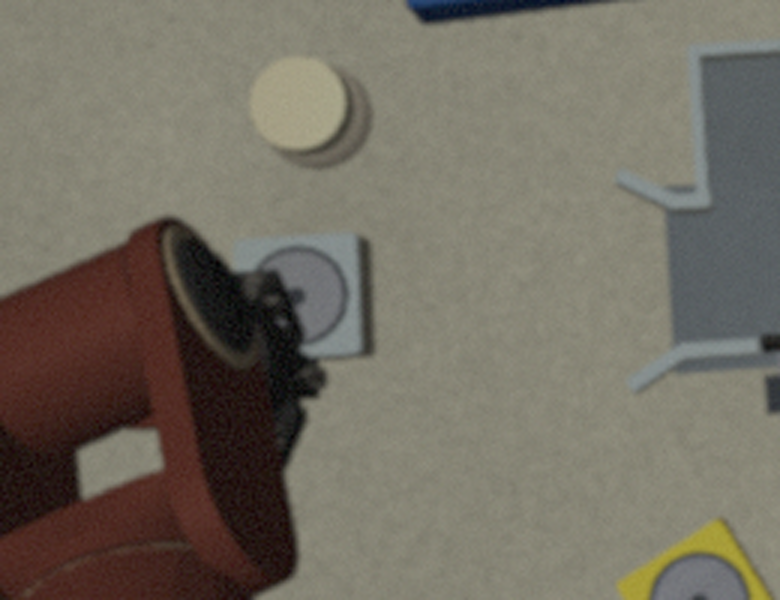

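>>> {"op": "carry_out", "data": {"moves": [[[0,0,0,-0.3,0,-0.2,-1],[0,0,0,0,0,-1,-0.67],[0,0,0,0.35,-0.6,-0.5,-0.67],[0,0,0,0.6,-0.6,0,-0.67],[0,0,0,0.6,-0.6,0,-0.67],[0,0,0,0,0,0.8,-0.67],[0,0,0,0,0,0.7,-0.67],[0,0,0,0,0,0,-0.67]]]}}

```text
time: 17.98
tool_pos: [0.5318, 0.3745, 0.012]
tool_rot: [0.002, 1.0, 0.026, -0.005]
contact_force: [-1.5, -1.6, -1.5]
gripper_width: 0.165
```

Run:
```python
from h import *;st()
f=snap("t14.png",(40,130,300,330))
```

```text
t 17.98 g [-428.7   -8.3] z 12.0 yaw_err 0.06 tilt [-0.0094  0.0047 -0.9999] F [-1.5 -1.6 -1.5] w 0.165
```

View pics/t14.png

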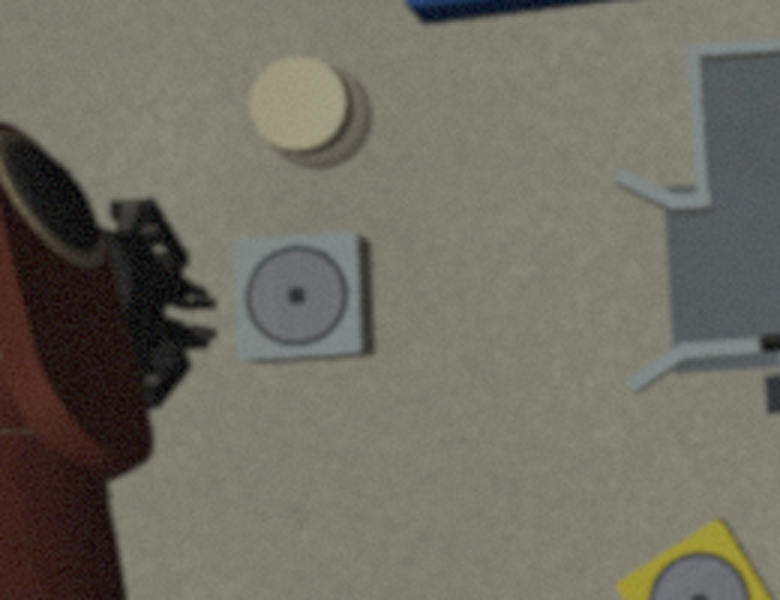

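>>> {"op": "carry_out", "data": {"moves": [[[0,0,0,0.1,0.2,0,-0.67],[0,0,0,0,0.25,0,-0.67],[0,0,0,0,0.25,0,-0.67],[0,0,0,0,0.3,0,-0.67],[0,0,0,0,0.35,0,-0.67],[0,0,0,0,0.4,0,-0.67],[0,0,0,0,0.4,0,-0.67],[0,0,0,0,0.3,0,-0.67]]]}}

```text
time: 18.7
tool_pos: [0.5446, 0.2765, 0.0188]
tool_rot: [0.0, 1.0, 0.025, 0.0]
contact_force: [-0.1, 3.4, 1.6]
gripper_width: 0.166
```

>>> {"op": "carry_out", "data": {"moves": [[[0,0,0,0,0.35,0,-0.67],[0,0,0,0,0.4,0,-0.67],[0,0,0,0,0.4,0,-0.67],[0,0,0,0,0.4,0,-0.67],[0,0,0,0,0.4,0,-0.67],[0,0,0,0,0.3,0,-0.67],[0,0,0,0,0.1,0,-0.67]]]}}

```text
time: 19.28
tool_pos: [0.549, 0.1826, 0.0181]
tool_rot: [0.0, 1.0, 0.025, -0.001]
contact_force: [0.9, 2.4, 0.0]
gripper_width: 0.165
```

Run:
```python
from h import *;st()
f=snap("t15.png",(100,130,360,330))
```

```text
t 19.28 g [-236.2   -0.8] z 18.1 yaw_err -0.07 tilt [-1.1e-03  6.0e-04 -1.0e+00] F [0.9 2.4 0. ] w 0.165
```

View pics/t15.png

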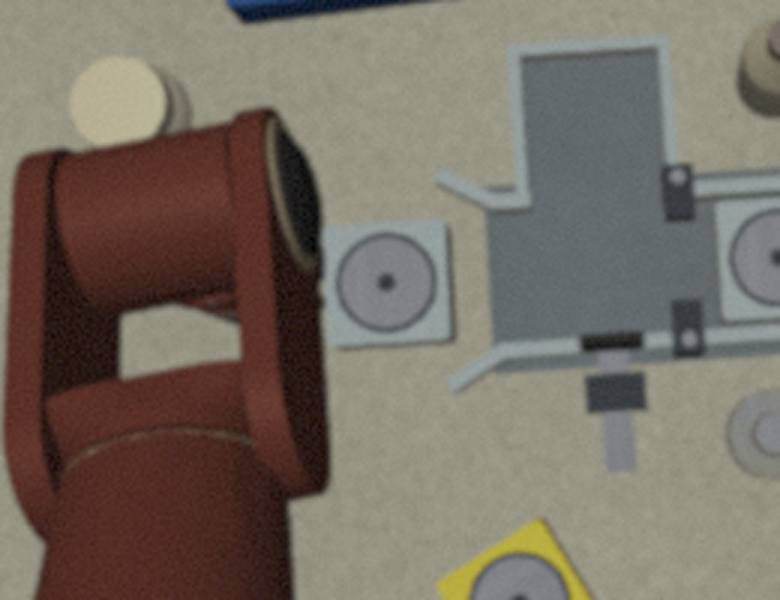

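>>> {"op": "carry_out", "data": {"moves": [[[0,0,0,0,0.25,0.1,-0.67],[0,0,0,0,0.35,0.1,-0.67],[0,0,0,0,0.4,0,-0.67],[0,0,0,0,0.4,0,-0.67],[0,0,0,0,0.4,0,-0.67],[0,0,0,0,0.4,0,-0.67],[0,0,0,0,0.3,0,-0.67],[0,0,0,0,0.2,0,-0.67]]]}}

```text
time: 20.0
tool_pos: [0.5541, 0.0754, 0.0095]
tool_rot: [0.0, 1.0, 0.025, -0.001]
contact_force: [0.2, 1.3, -1.0]
gripper_width: 0.162
```

>>> {"op": "carry_out", "data": {"moves": [[[0,0,0,0,0.2,0,-0.67],[0,0,0,0,0.2,0,-0.67],[0,0,0,0,0.15,0,-0.67],[0,0,0,0,0.1,0,-0.67],[0,0,0,0,0.05,0,-0.67],[0,0,0,0,0.05,0,-0.67],[0,0,0,0,0.05,0,-0.67]]]}}

```text
time: 20.58
tool_pos: [0.5565, 0.0451, 0.0105]
tool_rot: [-0.0, 1.0, 0.026, 0.0]
contact_force: [-0.5, 0.6, -0.8]
gripper_width: 0.164
```

Run:
```python
from h import *;st()
f=snap("t16.png",(180,130,440,330))
```

```text
t 20.58 g [-98.4  -0.3] z 10.5 yaw_err 0.06 tilt [ 0.e+00 -1.e-04 -1.e+00] F [-0.5  0.6 -0.8] w 0.164
```

View pics/t16.png

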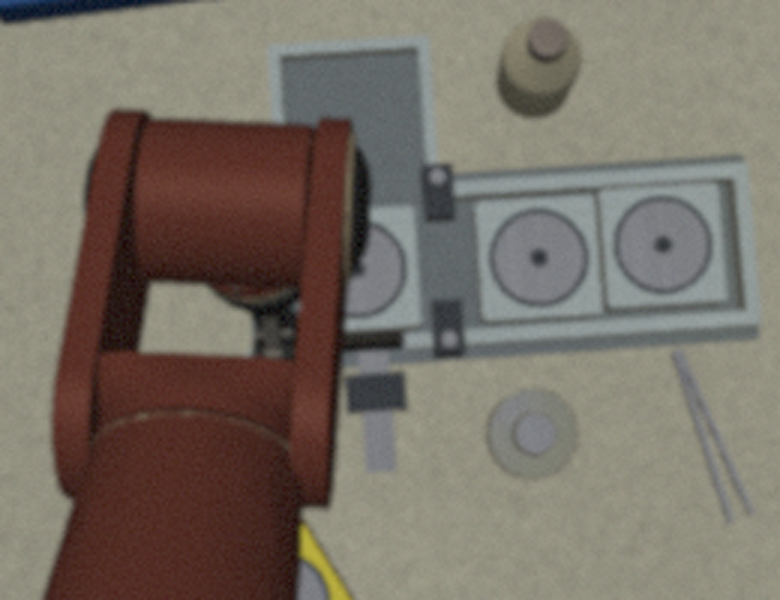

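>>> {"op": "carry_out", "data": {"moves": [[[0,0,0,0,0.05,0,-0.67],[0,0,0,0,0.05,0,-0.67],[0,0,0,0,0.05,0,-0.67],[0,0,0,0,0.03,0,-0.67],[0,0,0,0,0,0,-0.67]]]}}

```text
time: 21.05
tool_pos: [0.5568, 0.0381, 0.0105]
tool_rot: [-0.001, 1.0, 0.025, -0.0]
contact_force: [-0.9, 4.1, 0.9]
gripper_width: 0.162
```

>>> {"op": "carry_out", "data": {"moves": [[[0,0,0,0,0.03,0,-0.67],[0,0,0,0,0.03,0,-0.67],[0,0,0,0,0,0,-0.67]]]}}

```text
time: 21.3
tool_pos: [0.5568, 0.038, 0.0106]
tool_rot: [-0.003, 1.0, 0.025, -0.0]
contact_force: [-0.8, 10.9, 1.2]
gripper_width: 0.163
```

Run:
```python
from h import *;st()
f=snap("t17.png",(260,170,400,280),5)
```

```text
t 21.3 g [-91.3  -0.4] z 10.6 yaw_err -0.01 tilt [-1.0e-04 -5.5e-03 -1.0e+00] F [-0.8 10.9  1.2] w 0.163
```

View pics/t17.png

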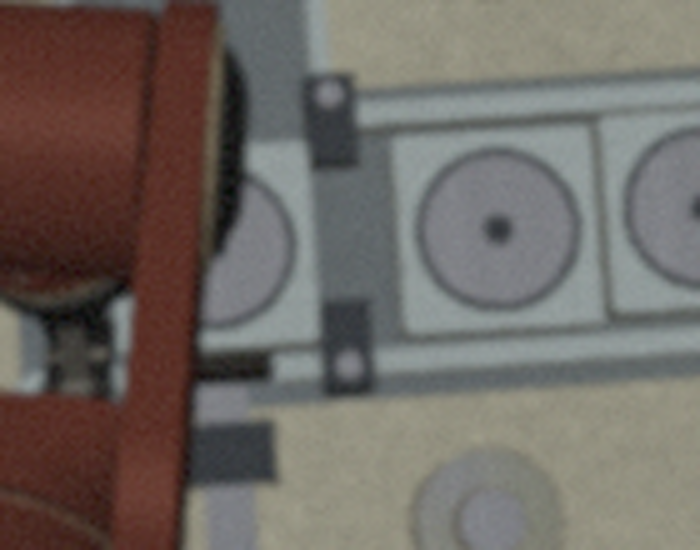

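The third plate stopped at the jaws: TCP at -91 mm with 11 N. It is the thick one. Next I'll back off and go to the ejector.

>>> {"op": "carry_out", "data": {"moves": [[[0,0,0,0,-0.2,0,-0.67],[0,0,0,0,-0.3,0,-1],[0,0,0,0,0,-1,-1],[0,0,0,0,0,-1,-1],[0,0,0,-0.6,0.4,-0.5,-1],[0,0,0,-0.85,0.5,0,-1],[0,0,0,-0.85,0.5,0,-1],[0,0,0,-0.1,0.35,0,-1]]]}}

```text
time: 22.02
tool_pos: [0.4589, -0.0198, 0.1091]
tool_rot: [0.001, 1.0, 0.026, -0.002]
contact_force: [-0.6, -0.6, -0.9]
gripper_width: -0.004
```

Run:
```python
from h import *;st()
f=snap("t18.png",(240,150,440,300),3.8)
from plant import *
w=grab_frame("wrist");cv2.imwrite("pics/w3.png",w["frame"][:,:,::-1])
```

```text
t 22.02 g [ -38.6 -101.1] z 109.1 yaw_err 0.05 tilt [-3.9e-03  9.0e-04 -1.0e+00] F [-0.6 -0.6 -0.9] w -0.004
```

View pics/w3.png

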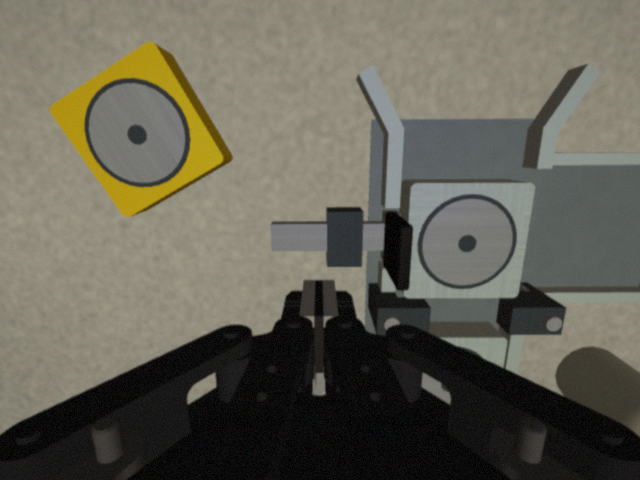

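View pics/t18.png

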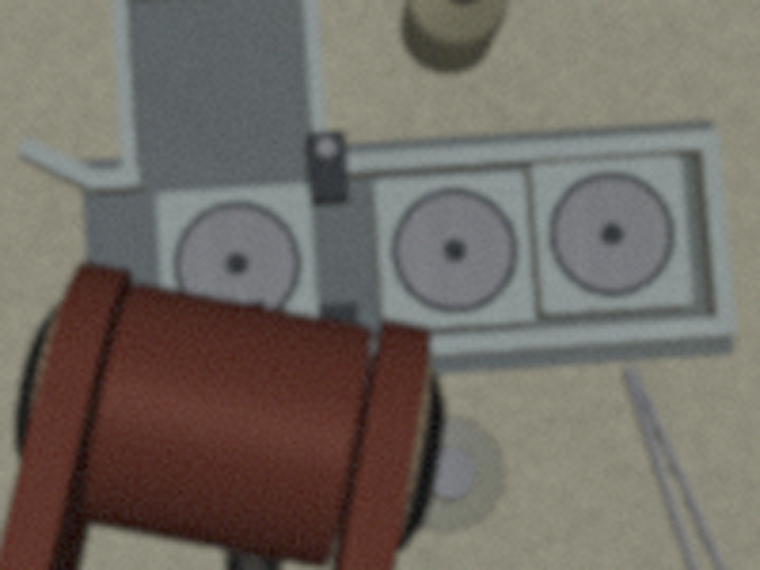

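Run:
```python
from h import *
from plant import *
from scipy.spatial.transform import Rotation as R
s=state();q=s['tool_rot'];T=np.eye(4);T[:3,:3]=R.from_quat([q[1],q[2],q[3],q[0]]).as_matrix();T[:3,3]=s['tool_pos']
w=grab_frame("wrist");w["world_from_camera"]=T@w["hand_eye"]
for n,p,z in [("pad",(394,250),.064),("pad l",(385,210),.064),("pad r",(397,288),.064),("plateC",(467,243),.0295),("block",(345,237),.02),("jaw l",(399,319),.045)]: print(n,g(px2w(w,*p,z))*1000)
f=grab_frame("top")
for n,p in [("B",(455,250)),("A",(611,234)),("C",(237,263))]:print(n,g(px2w(f,240+p[0]/3.8,150+p[1]/3.8,.025))*1000)
st()
```

```text
pad [-46.59153018 -53.7447166 ]
pad l [-69.82873991 -60.06493999]
pad r [-23.11299245 -50.64404219]
plateC [-41.10708227   3.23125019]
block [-42.93678554 -78.47232172]
jaw l [  7.24053817 -43.31206143]
B [74.61573454 -0.43467506]
A [157.15340566   3.02035729]
C [-39.62948599  -0.31863548]
t 22.22 g [-38.6 -95.7] z 111.0 yaw_err -0.01 tilt [ 1.4e-03  5.0e-04 -1.0e+00] F [ 0.5  0.1 -0.3] w -0.001
```

>>> {"op": "carry_out", "data": {"moves": [[[0,0,0,0,-0.03,0.8,-1],[0,0,0,0,0,0.8,-1],[0,0,0,0,0,0.2,-1],[0,0,0,0.2,0,0,-1],[0,0,0,0.2,0,0,-1],[0,0,0,0.15,0,0,-1],[0,0,0,0.15,0,0,-1],[0,0,0,0.15,0,0,-1]]]}}

```text
time: 22.88
tool_pos: [0.4988, -0.0166, 0.0402]
tool_rot: [0.0, 1.0, 0.026, -0.0]
contact_force: [-6.5, -0.1, 5.0]
gripper_width: 0.001
```

Run:
```python
from h import *;st()
f=snap("t19.png",(240,130,440,280),3.8)
```

```text
t 22.88 g [-39.7 -61.1] z 40.2 yaw_err 0.06 tilt [-2.e-04  6.e-04 -1.e+00] F [-6.5 -0.1  5. ] w 0.001
```

View pics/t19.png

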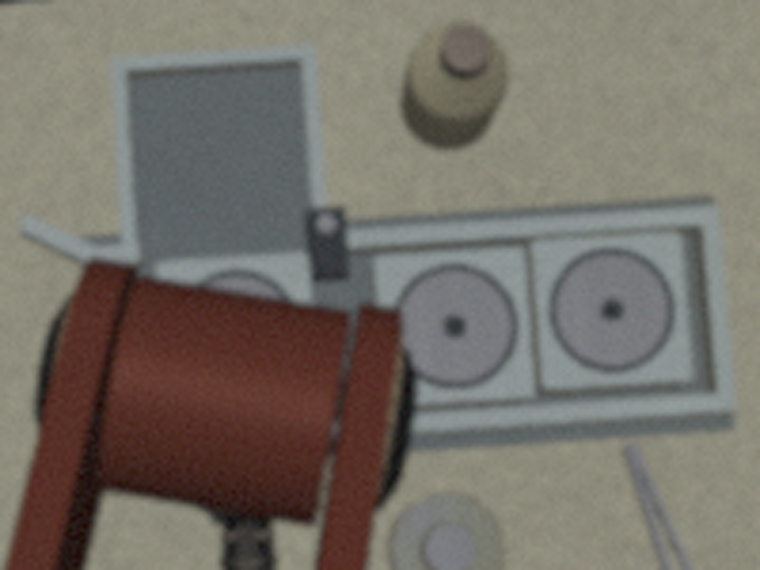

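>>> {"op": "carry_out", "data": {"moves": [[[0,0,0,0.2,0,0,-1],[0,0,0,0.25,0,0,-1],[0,0,0,0.25,0,0,-1],[0,0,0,0.25,0,0,-1],[0,0,0,0.25,0,0,-1],[0,0,0,0.25,0,0,-1],[0,0,0,0.2,0,0,-1],[0,0,0,0.1,0,0,-1]]]}}

```text
time: 23.6
tool_pos: [0.5669, -0.0127, 0.039]
tool_rot: [-0.0, 1.0, 0.026, -0.002]
contact_force: [-9.8, 0.2, 7.5]
gripper_width: -0.003
```

Run:
```python
from h import *;st()
f=snap("t20.png",(240,130,440,280),3.8)
```

```text
t 23.6 g [-40.2   7.2] z 39.0 yaw_err 0.05 tilt [-4.e-03 -5.e-04 -1.e+00] F [-9.8  0.2  7.5] w -0.003
```

View pics/t20.png

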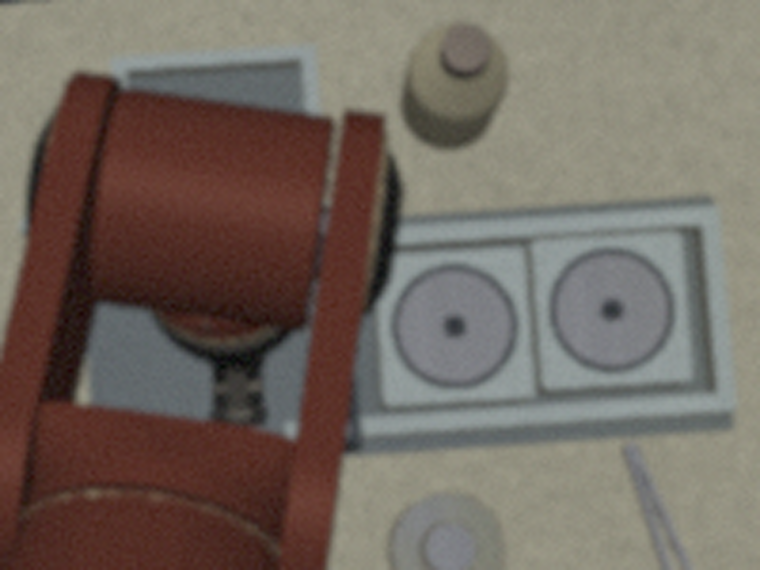

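>>> {"op": "carry_out", "data": {"moves": [[[0,0,0,0.15,0,0,-1],[0,0,0,0.1,0,0,-1],[0,0,0,0.08,0,0,-1],[0,0,0,0.05,0,0,-1],[0,0,0,0,0,0,-1]]]}}

```text
time: 24.07
tool_pos: [0.5815, -0.0119, 0.0387]
tool_rot: [-0.0, 1.0, 0.026, -0.002]
contact_force: [-7.8, 1.2, 4.1]
gripper_width: 0.003
```

>>> {"op": "carry_out", "data": {"moves": [[[0,0,0,0.04,0,0,-1],[0,0,0,0.04,0,0,-1],[0,0,0,0,0,0,-1]]]}}

```text
time: 24.32
tool_pos: [0.5822, -0.0119, 0.0387]
tool_rot: [-0.0, 1.0, 0.026, -0.006]
contact_force: [-18.3, -0.4, 12.1]
gripper_width: -0.002
```

Run:
```python
from h import *;st()
from plant import *
w=grab_frame("wrist");cv2.imwrite("pics/w4.png",w["frame"][:,:,::-1])
w=grab_frame("scene");cv2.imwrite("pics/s4.png",cv2.resize(w["frame"][200:340,230:430,::-1],None,fx=4,fy=4,interpolation=cv2.INTER_CUBIC))
```

```text
t 24.32 g [-40.2  22.5] z 38.7 yaw_err 0.06 tilt [-1.100e-02 -7.000e-04 -9.999e-01] F [-18.3  -0.4  12.1] w -0.002
```

View pics/w4.png

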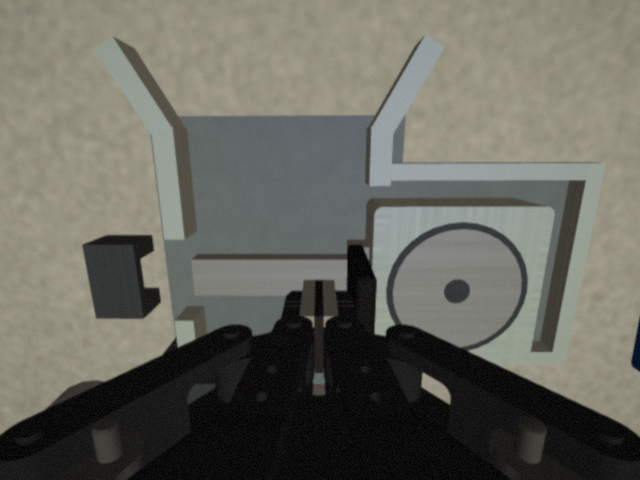

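View pics/s4.png

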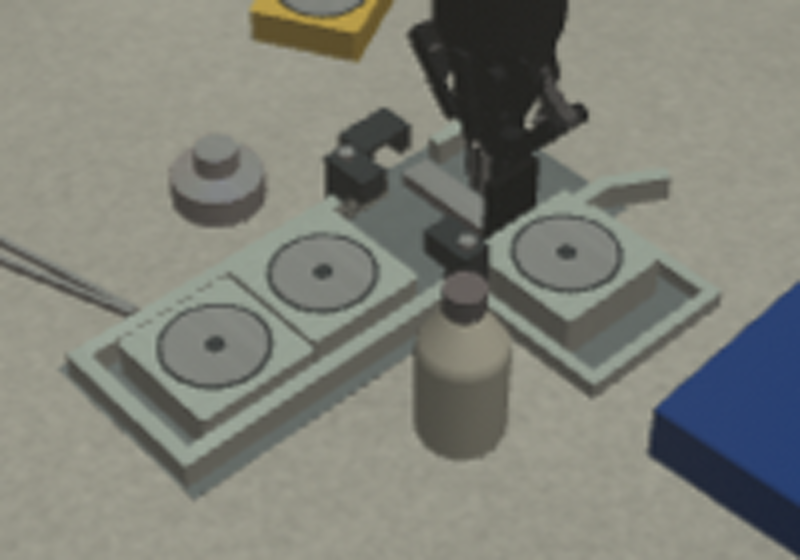

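The ejector is at its end stop (18 N, travel about 91 mm) and the plate is in the bay. I'll let the slide back gently.

>>> {"op": "carry_out", "data": {"moves": [[[0,0,0,-0.3,0,0,-1],[0,0,0,-0.45,0,0,-1],[0,0,0,-0.45,0,0,-1],[0,0,0,-0.45,0,0,-1],[0,0,0,-0.45,0,0,-1],[0,0,0,-0.4,0,0,-1],[0,0,0,-0.3,0,0,-1],[0,0,0,-0.2,0,0,-1]]]}}

```text
time: 25.08
tool_pos: [0.4658, -0.0182, 0.039]
tool_rot: [0.0, 1.0, 0.025, 0.001]
contact_force: [-0.3, -0.7, -0.1]
gripper_width: 0.002
```

>>> {"op": "carry_out", "data": {"moves": [[[0,0,0,-0.3,0,0,-1],[0,0,0,0,0,-1,-1],[0,0,0,0,0,-1,-1],[0,0,0,-0.5,-0.5,-0.7,-1],[0,0,0,-0.5,-0.7,-0.5,-1],[0,0,0,-0.5,-0.8,0,-1],[0,0,0,-0.5,-0.8,0,-1],[0,0,0,-0.3,-0.5,0,-1]]]}}

```text
time: 25.75
tool_pos: [0.3548, 0.1102, 0.168]
tool_rot: [-0.001, 1.0, 0.026, 0.002]
contact_force: [0.5, 0.2, -0.3]
gripper_width: -0.001
```

Run:
```python
from h import *;st()
f=snap("t21.png",(220,130,440,290),3.6)
from plant import *
w=grab_frame("scene");cv2.imwrite("pics/s5.png",cv2.resize(w["frame"][160:340,150:450,::-1],None,fx=2.6,fy=2.6,interpolation=cv2.INTER_CUBIC))
```

```text
t 25.75 g [-173.7 -198.5] z 168.0 yaw_err 0.08 tilt [ 0.0037 -0.0012 -1.    ] F [ 0.5  0.2 -0.3] w -0.001
```

View pics/t21.png

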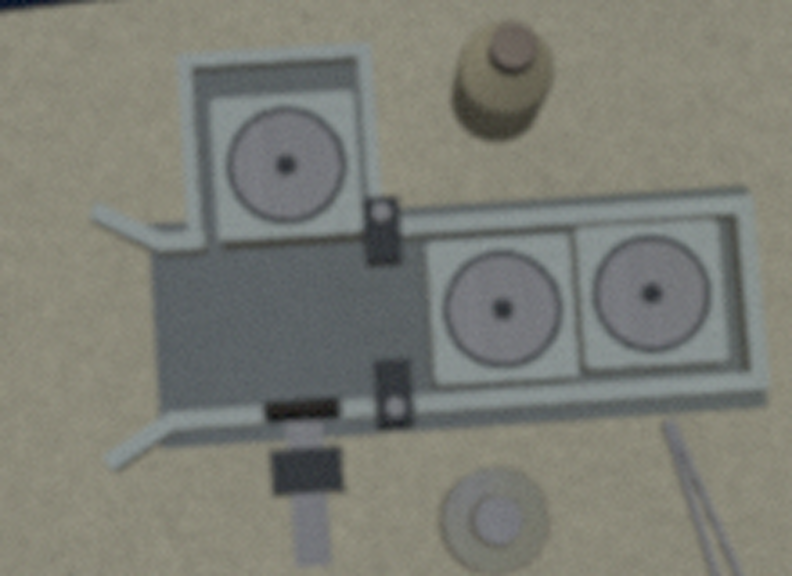

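View pics/s5.png

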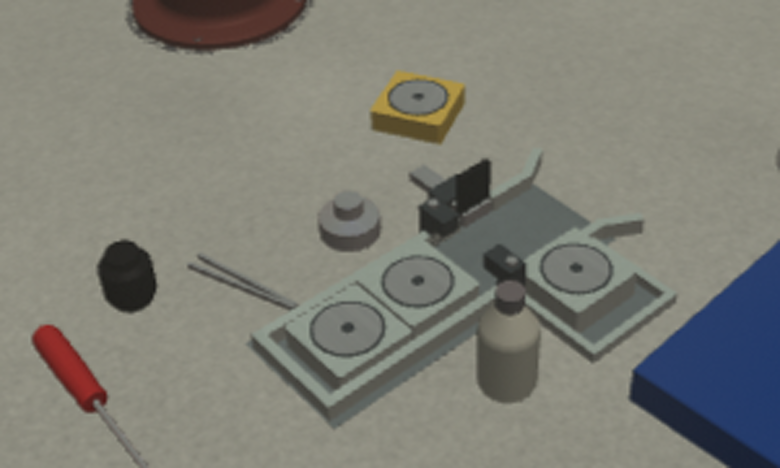

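Run:
```python
from h import *
from plant import *
f=grab_frame("top")
P=cloud(f)
for n,p,z in [("B",(503,309),.025),("A",(652,293),.025),("C",(286,164),.0295)]:
    u,v=220+p[0]/3.6,130+p[1]/3.6
    print(n,(g(px2w(f,u,v,z))*1000).round(1),np.median(P[int(v)-5:int(v)+6,int(u)-5:int(u)+6,2]).round(4))
for n,p in [("padL",(266,410)),("padR",(340,405))]: print(n,(g(px2w(f,220+p[0]/3.6,130+p[1]/3.6,.064))*1000).round(1))
st()
```

```text
B [74.6 -0.5] 0.0265
A [157.8   3.4] 0.0265
C [-40.1  86.8] 0.0309
padL [-57.8 -51.5]
padR [-18.8 -51.3]
t 25.9 g [-172.9 -197.8] z 167.4 yaw_err 0.22 tilt [ 0.0031 -0.     -1.    ] F [-0.3 -0.4 -0.3] w 0.005
```

```bash
python3 -c "
from plant import ticket
print(ticket.job_done())"
```

```text
the job is handed in; nothing more can be done
None
```

I tried all three plates, sorted them, and handed the job in at about 26 s on the robot's clock; the hand-in gave no verdict.

- **Good plates:** The first two passed under the jaws with almost no force. I pushed them into the outfeed lane, where their centres measured x = 158, y = 3 mm and x = 75, y = 0 mm.
- **Thick plate:** The third stopped at the jaws at about 11 N of push, with its centre at x = -40 mm. Its top also measured about 4 mm higher in the depth image. I pressed the ejector to its end stop (18 N), which moved the plate into the reject bay at x = -40, y = 87 mm.
- **Ejector:** The slide came back to its rest position.
- **Last checks:** In the final pictures all three plates lie flat, nearby bystanders look unmoved, and the arm is clear. I did not measure how far the bystanders moved. No check failed or disagreed. Plate positions are good to about 2 mm, so the thick plate's margin to the 78 mm limit is about 7 mm or more.

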